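# Tighten the can opener's clamp screw with the hex key

## Robot

A 6-joint arm with a two-finger parallel gripper is mounted at the origin on a cart in front of the work surface, level with it; the furniture and walls round the work are solid. World frame = base frame: x ahead of the robot, y to its left, z up, the work surface at z = 0. Lengths are in m, angles in rad, forces in N, time in s.
With the tool pointing down it reaches from about 0.375 to 0.975 m from the base axis. Payload 3.8 kg.
Tool frame: the origin (TCP) lies between the finger pads; the fingertips stand 14 mm ahead of it and the grasp point (between the pads) lies 5 mm behind it (ctrl.tip_extent is the z of the fingertips in the tool frame, in m); z points along the fingers, y is the line along which they close (so a half turn about z gives the same grasp; the last joint's range is limited). The gripper opens to 88 mm and grips with 3 to 60 N. Pads are 18 mm wide; open, the fingers measure 123 mm over their backs; the gripper's body (75 mm by 187 mm) begins 45 mm behind the grasp point.
Start: joints at [-1.367, 0.264, 1.604, -0, 1.274, -0.037], TCP at [0.161, -0.656, 0.253] pointing down, gripper open.
Joint ranges: [-2.63, 2.63], [-0.94, 2.18], [0.31, 2.57], [-1.31, 4.45], [0, 2.66], [-2.55, 2.55]. Speed limits (rad/s): [2.57, 2.57, 3.14, 3.14, 3.14, 3.14].

## Interface

Orientations are given as a unit quaternion [w, x, y, z].
In Python, from bench import ctrl gives the robot as it stands.
- The arm moves only by the tool send_rows, never from a script. Its argument "moves" is a list of rows, each a list of 4 numbers: the shift along the world's x, y, z in normalised numbers (1 is 75 cm), then the turn about the world's z in fractions of the full range, 1 being 2 pi rad. In form: [[tx, ty, tz, twist], ...]. A call has 1 to 20 rows; each row is the pose to reach, as a shift and turn from the pose commanded when the call began; what a row does not reach only later rows make up. A row lasts 1/8 s, in which the tool goes at most 62.5 mm and 10.7 degrees, less where a joint would pass 70% of its speed; a pose out of reach is approached as far as the arm can. A shift or turn number past 1, either way, is cut back to 1. A call with a gripper value outside its range is refused whole. "gripper" is the closure, from -1 (fully open) to 1 (shut), set as the call begins (left out, the last holds). The fingers move at their own pace and stop on an object; "squeeze" is the grip in N (left out, the last holds). Time passes only in rows, so rows that repeat a pose let the fingers close. It gives the time, the measured TCP pose, the force, the opening and the grip force at its end, in the units of the state.
- ctrl.get_obs(): the state, without advancing time (a new reading comes with each control period).
- ctrl.camera(name): name is "scene" or "top" or "wrist"; returns (picture, depth): 480x640x3 uint8, red, green, blue; 480x640 float32, m along the optical axis (not along the pixel's ray), 0 where there is no reading.
- ctrl.camera_model(name): a dict with "mtx" (3x3 intrinsics, pixels), "R" (3x3) and "t" (3): a world point X has camera coordinates R X + t. Camera axes: x right, y down, z forward; pixel columns grow to the right and rows downward; lengths in m; the calibration is good to about 2 mm. A picture is of the moment at which its call begins: read the wrist's pose just before it. camera_model takes no time and is no camera call; for the wrist camera it gives the pose at the moment of the call.
- ctrl.close_job(): hands the job in; it is judged then, once.
The state is a dict: "t": time; "q": joint angles; "joint_vel": joint speeds; "joint_efforts": joint torques, N m; "tcp_pos": TCP position; "tool_rot": TCP orientation; "force": force on the tool from outside, world axes, zero at the start; "wrist_torque": the same for the moment, N m; "opening": finger opening in m; "gripper_force": force on a finger pad.
Only numpy, scipy, OpenCV 4.12 (cv2) and the standard library are available. Lean on these libraries where they do the work, as an engineer would, in place of code of your own. Each camera call takes 0.05 s, during which the arm holds its last target. There are 200 camera calls.

## Task

Take the hex key from its stand, feel for the hex socket sunk in the boss of the can-opener mount and seat the key fully in it, pressing only lightly because the screw sits on a soft spring that must not be pushed far down. Tighten the screw clockwise to its stop in at least two holds of about a quarter turn each, letting go of the seated key half-way and gripping it afresh. Then put the key back upright in its stand, and do not disturb the things around.

Things in the scene. Friction and masses are not known exactly. Their poses are not given: they have to be found in the camera images.
- hex_key: loose steel hex key, 84 mm tall, 0.2 kg, standing upright in its stand. Origin: centre of its lower tip; z up. Hex shank 24 mm across flats (27.7 across corners) to 46 mm height, its lowest 1.5 mm only 22.5 across flats; round collar 34 mm wide at 46-50 mm; square head 26 x 26 mm at 50-84 mm. The head's faces look along the key's x and y; two of the six flats look along +x and -x.
- key_stand: fixed grey plastic round stand, 64 mm wide, 30 mm tall, with a round open well (40 mm wide at its floor, 36 mm at the rim) whose floor is 6 mm above the worktop; origin at the centre of its underside. The key stands loosely in it.
- opener_mount: fixed can-opener mount on the worktop: steel foot plate 150 (x) x 110 (y) x 8 mm, origin at the centre of its underside. On it a round boss (64 mm wide, top 46 mm above the worktop) centred at x = -30 mm, y = 0, and a square sleeve with an upright 22 mm bar at x = +45 mm that reaches 105 mm above the worktop.
- boss_rim (a point): centre of the boss's top rim, on the mount at (-30, 0, 46) mm. In the boss is an open round well 42 mm wide; 14 mm below the rim (32 mm above the worktop) lies the clamp screw's flat face. The screw floats under the boss: its axis stands up to 3.5 mm off the boss centre along the mount's x, and likewise along its y, by an amount that is not measured and must be felt.
- clamp_screw (a joint): turn of the clamp screw, rad: starts between 0 and 0.4, grows clockwise seen from above, hard stop at 2.8, stays where left (friction 0.25 N m). Its hex socket is 25.8 mm across flats, 14 mm deep (floor 18 mm above the worktop). At 0 two socket flats look along the mount's +x and -x: socket yaw = mount yaw minus this, repeating every 60 degrees. A seated key has about 9 degrees of play.
- screw_spring (a joint): how far the screw is pressed down against its spring, m: 0 at rest, hard end at 0.006; about 3 N to start it and 2 N for each further millimetre. Must stay under 0.005 (13 N).
- salt_shaker: bystander: white salt shaker, 43 mm wide, 73 mm tall, origin at its underside
- tape_roll: bystander: tape roll lying flat, 96 mm wide, 25 mm tall, origin at its underside
- bowl_0: bystander: white bowl, 114 mm wide, 64 mm tall, origin at its underside
- timer: bystander: round kitchen timer, 62 mm wide, 44 mm tall, origin at its underside
Things that resemble listed ones, but are neither listed nor needed, are in the scene too. What is shaped like the hex_key but green or turquoise is not meant.

How it is judged:
By the outcome, as a careful person would: the job done as asked, in the order asked, and still so for the second after the job is handed in, with the robot touching nothing.
It also fails if it takes over 67 s, if anything falls off the work surface, if the arm or the gripper's body presses on something with over 40 N, if the wrist force passes 120 N, or if a joint passes its speed limit or range.

## Working session

There is one attempt and no reset: what is moved stays moved. The work goes in short steps, Python scripts to look and compute and a tool call to move; the robot and the scene stay as the last step left them, time stands still between calls to the robot, and variables do not carry over. Pictures are saved under pics/ and viewed, at most 10 in all, crops included, and the job is handed in when it is done.

Besides the shell and the picture viewer there is one more tool, called after ">>>" in YAML: its name, and indented under it one key for each argument. send_rows: Moves the arm, as the interface text tells. Its arguments: {"type":"object","properties":{"moves":{"type":"array"},"gripper":{"type":"number"},"squeeze":{"type":"number"}},"required":["moves"]}

```bash
mkdir -p pics; ls; cat > h.py <<'E'
import numpy as np,cv2
from bench import ctrl
def shot(n,f):
    m=ctrl.camera_model(n);p,d=ctrl.camera(n)
    cv2.imwrite('pics/'+f+'.png',p[:,:,::-1]);np.savez(f,p=p,d=d,K=m['mtx'],R=m['R'],t=m['t'])
    return p,d,m
def load(f):
    z=np.load(f+'.npz');return z['p'],z['d'],dict(mtx=z['K'],R=z['R'],t=z['t'])
def ray(m,uv):
    R=np.array(m['R']);o=-R.T@np.array(m['t']);v=R.T@np.linalg.inv(m['mtx'])@[uv[0],uv[1],1.];return o,v
def onz(m,uv,z):
    o,v=ray(m,uv);return o+v*(z-o[2])/v[2]
def cloud(d,m):
    h,w=d.shape;u,v=np.meshgrid(np.arange(w),np.arange(h))
    c=np.stack([u*d,v*d,d],-1)@np.linalg.inv(m['mtx']).T
    return (c-np.array(m['t']))@np.array(m['R'])
E
python3 - <<'E'
from h import *
for n in('top','scene'):
    p,d,m=shot(n,n+'0');print(n,np.round(-np.array(m['R']).T@m['t'],3),np.round(m['mtx'],1).tolist(),(d>0).mean())
o=ctrl.get_obs();print({k:np.round(v,4).tolist() for k,v in o.items()})
E
```

```text
pics
top [ 0.338 -0.068  1.346] [[455.4, 0.0, 321.0], [0.0, 455.4, 239.4], [0.0, 0.0, 1.0]] 0.9957845052083333
scene [-0.055  0.538  0.547] [[433.3, 0.0, 322.4], [0.0, 433.3, 238.1], [0.0, 0.0, 1.0]] 0.9958170572916667
{'t': 0.1, 'q': [-1.3669, 0.2647, 1.6052, -0.0, 1.2737, -0.0369], 'joint_vel': [-0.0003, -0.0013, -0.0018, 0.0002, 0.0005, -0.0017], 'joint_efforts': [0.0006, -50.3618, -35.8072, 0.0731, 0.0233, -0.0001], 'tcp_pos': [0.1608, -0.6549, 0.2515], 'tool_rot': [-0.001, 0.9928, 0.1201, -0.0001], 'force': [-0.2054, -0.1575, 0.5599], 'wrist_torque': [0.0082, -0.0002, 0.0362], 'gripper_force': 0.0, 'opening': 0.0881}
```

View pics/top0.png

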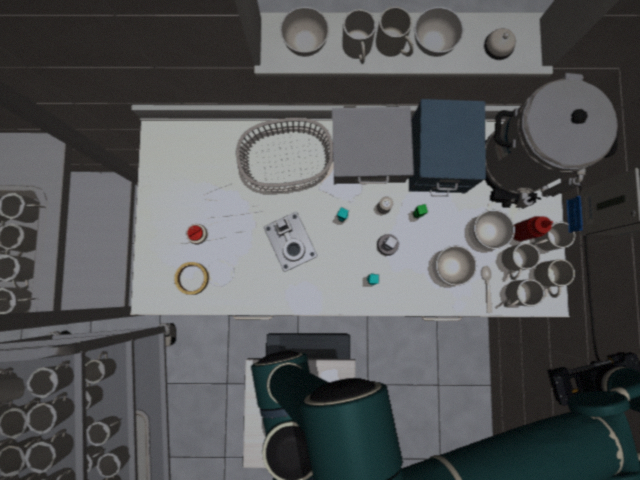

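View pics/scene0.png

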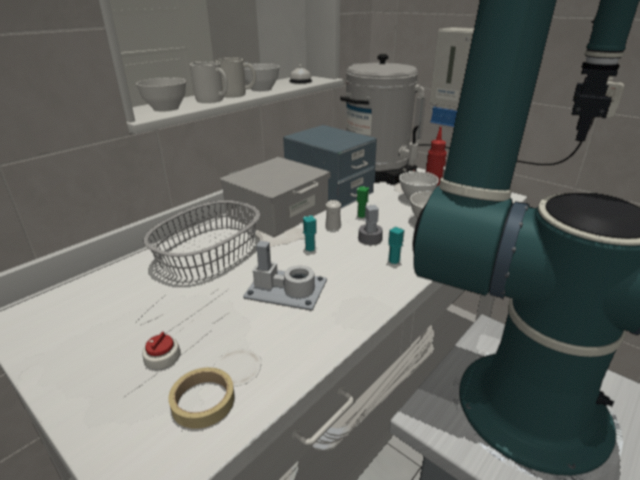

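The top view shows the key in its stand at about (388,244), the mount at (291,243) with its boss at (292,249) and bar at (281,228). The green and turquoise decoys are at (342,214), (373,279) and (420,210), and the salt shaker at (385,204). The scene view agrees, with the key at (371,225) and the boss at (299,280).

```bash
python3 - <<'E'
from h import *
for n,boxes in (('top0',{'key':(372,228,404,260),'mount':(258,205,324,280),'salt':(375,194,396,214),'t1':(334,205,350,222),'t2':(364,270,382,288)}),('scene0',{'key':(352,200,388,245),'mount':(240,235,330,310)})):
    p,d,m=load(n);c=cloud(d,m)
    for k,(a,b,e,f) in boxes.items():
        q=c[b:f,a:e].reshape(-1,3);z=q[:,2]
        print(n,k,'zmax',z.max().round(4))
        for lo,hi in ((.004,.013),(.02,.034),(.034,.052),(.052,.08),(.08,.12)):
            s=q[(z>lo)&(z<hi)]
            if len(s)>3:print('  ',lo,hi,len(s),np.round(s.mean(0),4),np.round((s.min(0)+s.max(0))/2,4),np.round(np.ptp(s,0),3))
p,d,m=load('top0')
cv2.imwrite('pics/crop.png',cv2.resize(p[190:290,250:410,::-1],(800,500),interpolation=cv2.INTER_CUBIC))
for uv in((388,244),(292,249)):
    print(onz(m,uv,.05))
E
```

```text
top0 key zmax 1.3463
   0.004 0.013 90 [ 0.4788 -0.2539  0.006 ] [ 0.4867 -0.2555  0.0085] [0.093 0.092 0.009]
   0.02 0.034 184 [ 0.4797 -0.2527  0.0294] [ 0.4828 -0.2542  0.0276] [0.059 0.058 0.013]
   0.034 0.052 14 [ 0.4859 -0.2485  0.0347] [ 0.4804 -0.2529  0.0351] [0.055 0.046 0.002]
   0.052 0.08 33 [ 0.4771 -0.2481  0.0616] [ 0.4813 -0.2543  0.0662] [0.031 0.031 0.027]
   0.08 0.12 90 [ 0.482  -0.2544  0.0898] [ 0.4827 -0.2551  0.0888] [0.031 0.031 0.014]
top0 mount zmax 1.3463
   0.004 0.013 1246 [0.4896 0.0309 0.0076] [0.4904 0.0323 0.0085] [0.221 0.195 0.009]
   0.02 0.034 156 [0.4799 0.0257 0.0284] [0.493  0.0289 0.027 ] [0.119 0.083 0.014]
   0.034 0.052 321 [0.48   0.0262 0.0452] [0.4955 0.0317 0.043 ] [0.124 0.085 0.018]
   0.052 0.08 25 [0.5256 0.0482 0.0597] [0.5155 0.0518 0.0646] [0.058 0.043 0.025]
   0.08 0.12 75 [0.5308 0.0507 0.1029] [0.5316 0.0516 0.0961] [0.026 0.027 0.03 ]
top0 salt zmax 1.3463
   0.004 0.013 22 [ 0.5982 -0.2406  0.0069] [ 0.6047 -0.2494  0.0083] [0.056 0.059 0.008]
   0.02 0.034 20 [ 0.5864 -0.235   0.0255] [ 0.5919 -0.2424  0.0268] [0.03  0
[... 1245 characters left out ...]
52 0.08 157 [ 0.4876 -0.253   0.0648] [ 0.5247 -0.2884  0.0661] [0.118 0.109 0.028]
   0.08 0.12 93 [ 0.4794 -0.2475  0.0874] [ 0.4815 -0.2526  0.086 ] [0.031 0.037 0.012]
scene0 mount zmax 0.5468
   0.004 0.013 1307 [0.4811 0.0462 0.0083] [ 0.549  -0.0027  0.0085] [0.293 0.237 0.009]
   0.02 0.034 547 [0.5004 0.0251 0.0279] [ 0.5611 -0.0211  0.027 ] [0.256 0.203 0.014]
   0.034 0.052 795 [0.4956 0.0292 0.0434] [ 0.5547 -0.02    0.043 ] [0.242 0.202 0.018]
   0.052 0.08 162 [0.5298 0.0584 0.0658] [0.5897 0.0356 0.066 ] [0.142 0.066 0.028]
   0.08 0.12 201 [0.5288 0.0585 0.0962] [0.5313 0.0553 0.0935] [0.025 0.027 0.027]
[ 0.48003132 -0.25082838  0.05      ]
[0.46398144 0.0236844  0.05      ]
```

View pics/crop.png

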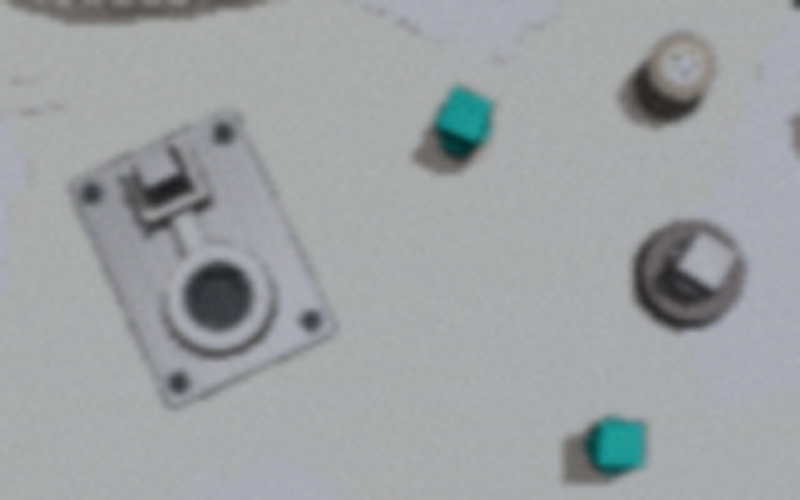

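The enlarged crop confirms this. The key's square head is turned about 30° in the picture, and the mount's x axis (boss to bar) points up and left. Next I work out the wrist camera's offset and estimate the yaws from the depth data.

```bash
cat >> h.py <<'E'
from scipy.spatial.transform import Rotation as Ro
def tool():
    o=ctrl.get_obs();w,x,y,z=o['tool_rot'];return np.array(o['tcp_pos']),Ro.from_quat([x,y,z,w]).as_matrix(),o
E
python3 - <<'E'
from h import *
m=ctrl.camera_model('wrist');R=np.array(m['R']);c=-R.T@m['t'];p,T,o=tool()
print('cam in tool',T.T@(c-p),'cam axes in tool',(R@T).round(3).tolist(),np.round(m['mtx'],1).tolist())
print('tool y az',np.degrees(np.arctan2(T[1,1],T[0,1])),'q',np.degrees(o['q'][5]))
E
```

```text
cam in tool [ 0.06906129 -0.00041329 -0.13134411] cam axes in tool [[-0.0, 1.0, 0.001], [-0.964, 0.0, -0.266], [-0.266, -0.001, 0.964]] [[344.2, 0.0, 316.9], [0.0, 344.2, 237.6], [0.0, 0.0, 1.0]]
tool y az -76.20347176191538 q -2.113590698756078
```

The rows are not in the units I measure in: shifts go in shares of 75 cm and turns go in shares of 2 pi rad. I convert before sending: 40 cm / 75 = 0.5333, 39 cm / 75 = 0.52.

>>> send_rows:
  moves:
    - [0.0267,0.04,0.0267,0]
    - [0.08,0.1,0.04,0]
    - [0.1333,0.1667,0.04,0]
    - [0.1867,0.2333,0.04,0]
    - [0.24,0.3,0.04,0]
    - [0.2933,0.3667,0.04,0]
    - [0.3467,0.4333,0.04,0]
    - [0.3867,0.4867,0.04,0]
    - [0.4133,0.52,0.04,0]
    - [0.4267,0.5333,0.04,0]
    - [0.4267,0.5333,0.04,0]
    - [0.4267,0.5333,0.04,0]

```text
t: 1.6
tcp_pos: [0.4803, -0.2565, 0.2825]
tool_rot: [0.0, 0.993, 0.12, -0.0]
force: [0.4, -1.1, 0.4]
opening: 0.0882
gripper_force: 0.0
```

```bash
python3 - <<'E'
from h import *
p,d,m=shot('wrist','w1');c=cloud(d,m)
t,T,o=tool();print(t.round(4),o['t'],o['force'])
def blob(lo,hi,near,r,tag):
    s=((c[...,2]>lo)&(c[...,2]<hi)&(np.hypot(c[...,0]-near[0],c[...,1]-near[1])<r)).astype(np.uint8)
    cs,_=cv2.findContours(s,0,2)
    if not cs:return print(tag,'none')
    k=max(cs,key=cv2.contourArea);ctr,_,_=r0=cv2.minAreaRect(k);box=cv2.boxPoints(r0)
    z=np.median(c[...,2][s>0]);w=np.array([onz(m,b,z) for b in box])
    e=[np.degrees(np.arctan2(*(w[(i+1)%4]-w[i])[1::-1]))%90 for i in range(2)]
    print(tag,'px',np.round(ctr),'z',z.round(4),'c',w.mean(0).round(4),'sides',[np.linalg.norm(w[(i+1)%4]-w[i]).round(4) for i in range(2)],'az',np.round(e,1))
blob(.08,.1,(.48,-.254),.04,'head');blob(.024,.034,(.48,-.254),.05,'stand')
E
```

```text
[ 0.4802 -0.2566  0.2825] 1.65 [0.02789255 0.0241836  0.77510692]
head px [315. 212.] z 0.0892 c [ 0.4842 -0.2528  0.0892] sides [np.float64(0.0264), np.float64(0.0263)] az [56.9 56.8]
stand px [316. 200.] z 0.0292 c [ 0.485  -0.253   0.0292] sides [np.float64(0.0585), np.float64(0.0579)] az [13.7 14.8]
```

View pics/w1.png

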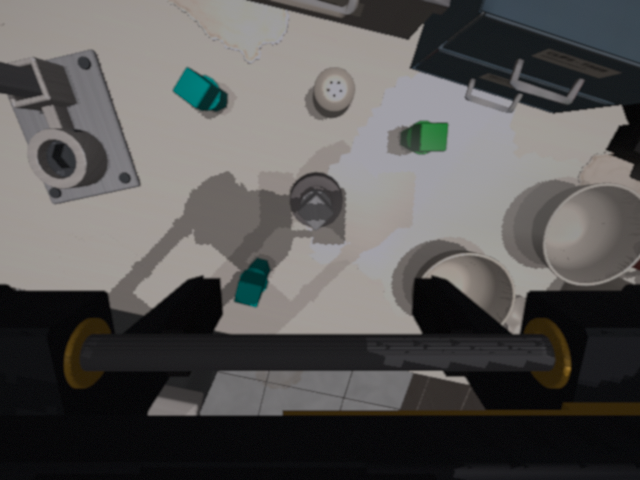

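The wrist view shows the steel key in its stand at (316,205), with turquoise at (252,283) and (200,90), green at (428,137) and salt at (334,90). The head measures 26.4 mm square with its top at 89 mm, and the text implies 90 mm, so the measurement holds. I'll grip across azimuth −33°.

In the tool's units: -20.9 cm / 75 = -0.2787, -20.4 cm / 75 = -0.272, 43 degrees / 360 = 0.1194.

>>> send_rows:
  moves:
    - [0.0053,0.004,-0.04,0.025]
    - [0.0053,0.004,-0.1067,0.05]
    - [0.0053,0.004,-0.16,0.075]
    - [0.0053,0.004,-0.2,0.1]
    - [0.0053,0.004,-0.2267,0.1194]
    - [0.0053,0.004,-0.2533,0.1194]
    - [0.0053,0.004,-0.272,0.1194]
    - [0.0053,0.004,-0.2787,0.1194]
    - [0.0053,0.004,-0.2787,0.1194]

```text
t: 2.78
tcp_pos: [0.4849, -0.2529, 0.0738]
tool_rot: [-0.0, 0.88, 0.475, -0.0]
force: [0.5, -0.5, 0.4]
opening: 0.0882
gripper_force: 0.0
```

>>> send_rows:
  moves:
    - [0,0,0,0]
    - [0,0,0,0]
    - [0,0,0,0]
    - [0,0,0,0]
    - [0,0,0,0]
  gripper: 1
  squeeze: 30

```text
t: 3.4
tcp_pos: [0.485, -0.2525, 0.0738]
tool_rot: [0.0, 0.88, 0.476, 0.0]
force: [-0.2, -0.0, 0.3]
opening: 0.0401
gripper_force: 0.0
```

>>> send_rows:
  moves:
    - [0,0,0,0]
    - [0,0,0,0]
    - [0,0,0,0]
    - [0,0,0,0]

```text
t: 3.9
tcp_pos: [0.4849, -0.2525, 0.0736]
tool_rot: [-0.0, 0.88, 0.476, -0.0]
force: [0.1, 0.3, -0.2]
opening: 0.026
gripper_force: 29.9
```

In the tool's units: 20.8 cm / 75 = 0.2773, 9.6 cm / 75 = 0.128.

>>> send_rows:
  moves:
    - [0,0,0.0267,0]
    - [0,0,0.08,0]
    - [0,0,0.1333,0]
    - [-0.0133,0.0533,0.16,0]
    - [-0.0333,0.1067,0.16,0]
    - [-0.0533,0.1733,0.16,0]
    - [-0.0733,0.2333,0.1467,0]
    - [-0.0853,0.2707,0.128,0]
    - [-0.0853,0.2773,0.128,0]
    - [-0.0853,0.2773,0.128,0]
    - [-0.0853,0.2773,0.128,0]

```text
t: 5.28
tcp_pos: [0.4219, -0.0454, 0.1704]
tool_rot: [0.001, 0.88, 0.475, 0.0]
force: [0.6, 0.1, -1.2]
opening: 0.0255
gripper_force: 29.9
```

```bash
python3 - <<'E'
from h import *
t,T,o=tool();p,d,m=shot('wrist','w2');c=cloud(d,m)
print(t.round(4),o['t'],np.round(o['force'],2),o['opening'])
def px(X):
    q=np.array(m['mtx'])@(np.array(m['R'])@X+m['t']);return q[:2]/q[2]
b=px(np.array([.465,.023,.046]));k=px(t-[0,0,.067]);print(b,k)
def crop(q,w):
    x,y=[int(v) for v in q];x=max(w,x);y=max(w,y);return cv2.resize(p[y-w:y+w,x-w:x+w,::-1],(390,390),interpolation=cv2.INTER_CUBIC),(x-w,y-w)
A,oa=crop(b,65);B,ob=crop(k,65);print(oa,ob)
cv2.imwrite('pics/w2c.png',np.hstack([A,B]))
E
```

```text
[ 0.4219 -0.0454  0.1704] 5.275 [ 0.61  0.09 -1.24] 0.025544179429569495
[314.52282952 125.63156736] [316.60834158 260.53413644]
(249, 60) (251, 195)
```

View pics/w2c.png

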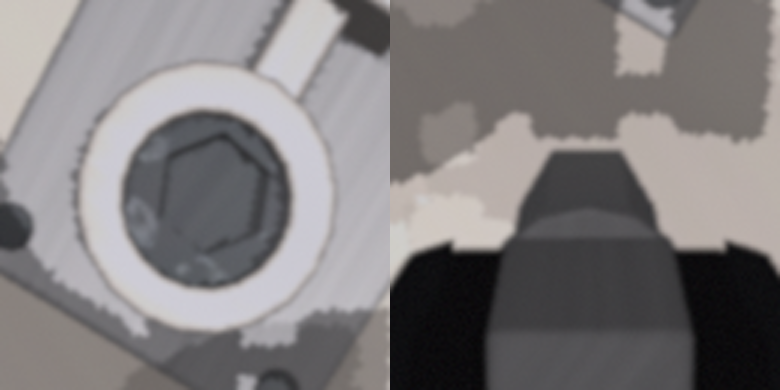

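The left half shows the boss rim, the round well and the hex socket, whose corners are near crop (220,133), (268,178), (262,238), (160,235) and (168,158). The right half shows the held key with one shank flat facing the camera, tip edge at crop y≈152. So the hex flats look along tool x. I'll enlarge the socket to measure it.

```bash
python3 - <<'E'
from h import *
p,d,m=load('w2');c=cloud(d,m)
g=cv2.cvtColor(p,cv2.COLOR_RGB2GRAY)
# boss rim: pixels at rim height near boss
s=((abs(c[...,2]-.046)<.006)&(np.hypot(c[...,0]-.465,c[...,1]-.023)<.045)).astype(np.uint8)
cs,_=cv2.findContours(s,cv2.RETR_CCOMP,cv2.CHAIN_APPROX_NONE)
for k in sorted(cs,key=cv2.contourArea)[-2:]:
    w=np.array([onz(m,q[0],.046)[:2] for q in k],np.float32);e=cv2.fitEllipse(w*1000);print('rim',np.round(e[0],1),np.round(e[1],1))
# plate: foot plate top
s=((c[...,2]>.004)).astype(np.uint8)
b=((abs(c[...,2]-.105)<.008)).astype(np.uint8)
print('zs: rim',np.median(c[...,2][(abs(c[...,2]-.046)<.006)]),'screw',np.median(c[115:130,308:320,2]))
P,D,M=load('top0');C=cloud(D,M)
s=((C[...,2]>.09)&(np.hypot(C[...,0]-.53,C[...,1]-.05)<.03)).astype(np.uint8)
cs,_=cv2.findContours(s,0,2);r=cv2.minAreaRect(max(cs,key=cv2.contourArea));print('bar top',onz(M,r[0],.105),r)
# holes / plate in top: plate mask via depth >0.004
s=((C[...,2]>.005)&(C[...,2]<.2)&(np.hypot(C[...,0]-.49,C[...,1]-.03)<.11)).astype(np.uint8)
cs,_=cv2.findContours(s,0,2);r=cv2.minAreaRect(max(cs,key=cv2.contourArea));w=np.array([onz(M,q,.008) for q in cv2.boxPoints(r)])
print('plate',w.mean(0),[np.linalg.norm(w[i+1]-w[i]).round(3) for i in(0,1)],[np.degrees(np.arctan2(*(w[i+1]-w[i])[1::-1])).round(1) for i in(0,1)])
x0,y0,n=282,92,66
z=g[y0:y0+n,x0:x0+n].astype(float);z=np.clip((z-40)/(130-40),0,1)*255
cv2.imwrite('pics/sock.png',cv2.resize(z.astype(np.uint8),(594,594),interpolation=cv2.INTER_CUBIC))
E
```

```text
rim [466.   21.3] [39.8 39.9]
rim [466.1  21.5] [60.4 60.5]
zs: rim 0.045668238329852576 screw 0.017306480718279803
bar top [0.53133287 0.05091732 0.105     ] ((281.10003662109375, 222.70004272460938), (8.497057914733887, 7.602630138397217), 63.43495178222656)
plate [0.49274134 0.03066762 0.008     ] [np.float64(0.116), np.float64(0.153)] [np.float64(-65.8), np.float64(-156.1)]
```

View pics/sock.png

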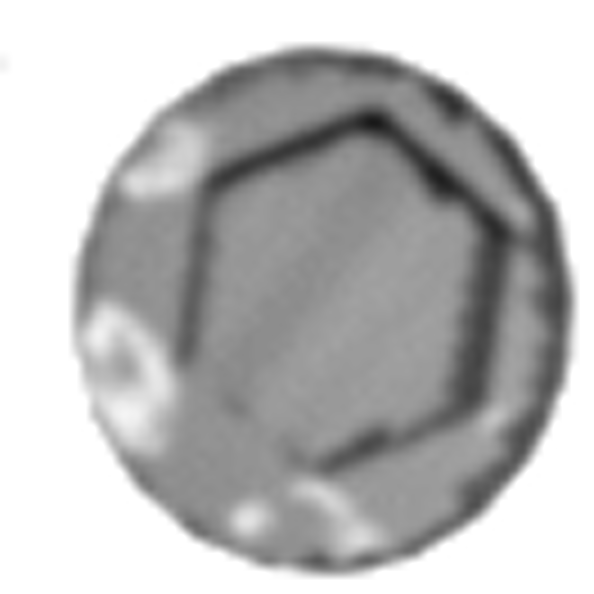

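The enlarged socket is clear. Its face-level corners are at about (370,108), (205,185), (180,365), (315,470), (480,408) and (508,232) in this 9× crop.

```bash
python3 - <<'E'
from h import *
p,d,m=load('w2')
v=np.array([(370,108),(205,185),(180,365),(315,470),(480,408),(508,232)],float)
w=np.array([onz(m,((a+.5)/9-.5+282,(b+.5)/9-.5+92),.032) for a,b in v])[:,:2]
ctr=w.mean(0);e=np.roll(w,-1,0)-w
print('ctr',ctr.round(4),'opp',[(w[i]+w[i+3]).round(4)/2 for i in range(3)],'sides',np.linalg.norm(e,axis=1).round(4))
a=np.degrees(np.arctan2(e[:,1],e[:,0]));print('flat normal az mod60',((a+90)%60).round(1))
# boss well circle in sock crop, at rim height
q=onz(m,((322+.5)/9+281.5,(310+.5)/9+91.5),.046);print('well',q)
# key tip position: tip edge centre px
u=((555+620)/2-390)/3+251,152/3+195
t=np.array([.4219,-.0454,.1704]);print('tip edge at z',onz(m,u,t[2]-.067)-t,'tool x',0.546,0.837)
E
```

```text
ctr [0.4689 0.0222] opp [array([0.46905, 0.0225 ]), array([0.46895, 0.02205]), array([0.46885, 0.022  ])] sides [0.0148 0.0143 0.0141 0.0147 0.0141 0.0149]
flat normal az mod60 [20.4 17.8 19.9 16.7 18.1 16.8]
well [0.4665263  0.02170254 0.046     ]
tip edge at z [ 0.00532052  0.00782461 -0.067     ] tool x 0.546 0.837
```

Socket centre (468.9, 22.2) mm with its flats at azimuth 18.3°. Side lengths average 14.5 mm against 14.9 expected, and the mount yaw of about 24° gives a screw turn of about 0.1 rad, which is inside the stated range. Next I go above it, turned to match.

In the tool's units: 6.9 cm / 75 = 0.092, -4.3 cm / 75 = -0.0573, 21.6 degrees / 360 = 0.06.

>>> send_rows:
  moves:
    - [0.02,0.0293,0,0.0194]
    - [0.0427,0.0613,0,0.0389]
    - [0.0587,0.0853,-0.0133,0.06]
    - [0.0627,0.092,-0.0333,0.06]
    - [0.0627,0.092,-0.0573,0.06]
    - [0.0627,0.092,-0.0573,0.06]
    - [0.0627,0.092,-0.0573,0.06]

```text
t: 6.2
tcp_pos: [0.468, 0.0239, 0.1268]
tool_rot: [0.0, 0.776, 0.631, -0.0]
force: [-0.2, 0.7, -2.0]
opening: 0.0257
gripper_force: 29.9
```

```bash
python3 - <<'E'
from h import *
t,T,o=tool();print(t.round(5),np.round(o['force'],2),'y az',np.degrees(np.arctan2(T[1,1],T[0,1])),o['t'],'tilt',T[:,2].round(4))
p,d,m=shot('wrist','w3')
q=np.array(m['mtx'])@(np.array(m['R'])@(t-[0,0,.067])+m['t']);x,y=[int(a) for a in q[:2]/q[2]];print(x-50,y-70)
cv2.imwrite('pics/w3c.png',cv2.resize(p[y-70:y+30,x-50:x+50,::-1],(600,600),interpolation=cv2.INTER_CUBIC))
E
```

```text
[0.46796 0.02386 0.12678] [-0.18  0.74 -1.98] y az -11.711179974317226 6.2 tilt [-2.e-04 -2.e-04 -1.e+00]
266 190
```

View pics/w3c.png

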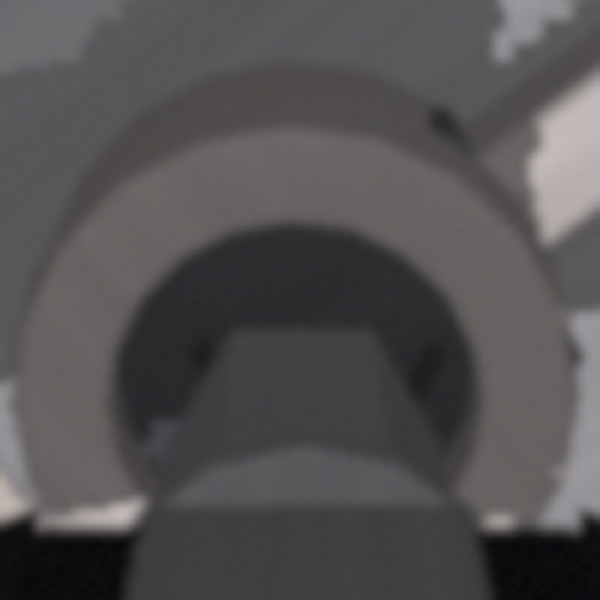

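The close view shows the key tip over the well, roughly centred on the socket, with the tip edge at crop (305,330). Now I lower it gently.

In the tool's units: -3 cm / 75 = -0.04, -2.9 cm / 75 = -0.0387.

>>> send_rows:
  moves:
    - [0.0016,0,-0.0133,0]
    - [0.0016,0,-0.0267,0]
    - [0.0016,0,-0.032,0]
    - [0.0016,0,-0.0347,0]
    - [0.0016,0,-0.0373,0]
    - [0.0016,0,-0.0387,0]
    - [0.0016,0,-0.04,0]
    - [0.0016,0,-0.04,0]

```text
t: 7.25
tcp_pos: [0.4692, 0.0245, 0.0968]
tool_rot: [0.0, 0.775, 0.632, 0.0]
force: [1.1, 0.2, -2.1]
opening: 0.0257
gripper_force: 29.9
```

In the tool's units: -0.6 cm / 75 = -0.008, -0.45 cm / 75 = -0.006.

>>> send_rows:
  moves:
    - [0,0,-0.002,0]
    - [0,0,-0.004,0]
    - [0,0,-0.006,0]
    - [0,0,-0.008,0]
    - [0,0,-0.008,0]

```text
t: 7.88
tcp_pos: [0.4691, 0.0245, 0.0906]
tool_rot: [-0.0, 0.775, 0.632, -0.0]
force: [0.2, -0.7, -2.3]
opening: 0.0255
gripper_force: 29.9
```

In the tool's units: -0.45 cm / 75 = -0.006, -0.4 cm / 75 = -0.0053.

>>> send_rows:
  moves:
    - [0,0,-0.002,0]
    - [0,0,-0.004,0]
    - [0,0,-0.0053,0]
    - [0,0,-0.006,0]
    - [0,0,-0.006,0]

```text
t: 8.5
tcp_pos: [0.4691, 0.0245, 0.0862]
tool_rot: [-0.0, 0.775, 0.632, -0.0]
force: [-0.3, -0.1, -3.4]
opening: 0.0258
gripper_force: 29.9
```

In the tool's units: -0.1 cm / 75 = -0.0013, -0.05 cm / 75 = -0.0007.

>>> send_rows:
  moves:
    - [0,0,-0.0007,0]
    - [0,0,-0.0013,0]
    - [0,0,-0.0013,0]

```text
t: 8.88
tcp_pos: [0.4692, 0.0245, 0.0853]
tool_rot: [0.0, 0.775, 0.632, 0.0]
force: [-0.4, 0.0, -0.6]
opening: 0.0258
gripper_force: 30.0
```

In the tool's units: -0.05 cm / 75 = -0.0007.

>>> send_rows:
  moves:
    - [0,0,-0.0007,0]
    - [0,0,-0.0007,0]

```text
t: 9.12
tcp_pos: [0.4693, 0.0245, 0.0849]
tool_rot: [0.0, 0.775, 0.632, 0.0]
force: [-1.2, 0.4, 1.1]
opening: 0.0254
gripper_force: 30.0
```

The vertical force has risen about 3 N at the socket floor, so the key is seated. First clockwise hold, with small shifts to keep the turn about the key's own axis.

In the tool's units: -0.14 cm / 75 = -0.0019, -0.13 cm / 75 = -0.0017, -82 degrees / 360 = -0.2278.

>>> send_rows:
  moves:
    - [0.0003,-0.0001,0,-0.0222]
    - [0.0005,-0.0001,0,-0.0444]
    - [0.0008,-0.0004,0,-0.0667]
    - [0.001,-0.0005,0,-0.0889]
    - [0.0011,-0.0007,0,-0.1139]
    - [0.0012,-0.001,0,-0.1389]
    - [0.0013,-0.0013,0,-0.1611]
    - [0.0013,-0.0015,0,-0.1833]
    - [0.0013,-0.0017,0,-0.2056]
    - [0.0013,-0.0019,0,-0.2278]
    - [0.0013,-0.0019,0,-0.2278]
    - [0.0013,-0.0019,0,-0.2278]

```text
t: 10.62
tcp_pos: [0.471, 0.0213, 0.0851]
tool_rot: [0.002, 1.0, -0.031, 0.001]
force: [-0.3, -7.6, 0.8]
opening: 0.0257
gripper_force: 29.9
```

```bash
python3 - <<'E'
from h import *
t,T,o=tool();print(t.round(5),np.round(o['force'],2),np.round(o['wrist_torque'],3),'y az',np.degrees(np.arctan2(T[1,1],T[0,1])),np.degrees(o['q'][5]))
E
```

```text
[0.47103 0.02135 0.08513] [-0.31 -7.59  0.84] [-1.41  -0.026  0.093] y az -93.50848835602783 93.36839413351241
```

The lateral force is −7.6 N, so I shift the command to relieve it before letting go. Then I open part-way and turn back 90°.

In the tool's units: -0.15 cm / 75 = -0.002, -0.1 cm / 75 = -0.0013.

>>> send_rows:
  moves:
    - [0,-0.0013,0,0]
    - [0,-0.002,0,0]
    - [0,-0.002,0,0]

```text
t: 11.0
tcp_pos: [0.4709, 0.0211, 0.0851]
tool_rot: [0.0, 1.0, -0.031, 0.001]
force: [1.3, -4.0, 0.2]
opening: 0.0257
gripper_force: 29.9
```

>>> send_rows:
  moves:
    - [0,0,0,0]
    - [0,0,0,0]
    - [0,0,0,0]
    - [0,0,0,0]
  gripper: -0.15

```text
t: 11.5
tcp_pos: [0.47, 0.0218, 0.0846]
tool_rot: [-0.0, 1.0, -0.031, -0.0]
force: [0.8, -0.5, 0.7]
opening: 0.0506
gripper_force: 0.0
```

```bash
cat >> h.py <<'E'
def head(f,zl=.092,zh=.115):
    t,T,o=tool();p,d,m=shot('wrist',f);c=cloud(d,m)
    print(t.round(4),'t',round(o['t'],2),'F',np.round(o['force'],1),'Tz',round(o['wrist_torque'][2],3),'open',round(o['opening'],4),'yaz',np.degrees(np.arctan2(T[1,1],T[0,1])).round(2))
    s=((c[...,2]>zl)&(c[...,2]<zh)&(np.hypot(c[...,0]-t[0],c[...,1]-t[1])<.021)).astype(np.uint8)
    cs,_=cv2.findContours(s,0,2);k=max(cs,key=cv2.contourArea);r=cv2.minAreaRect(k);z=np.median(c[...,2][s>0])
    w=np.array([onz(m,b,z) for b in cv2.boxPoints(r)])
    print('head c',w.mean(0).round(4),'sides',[np.linalg.norm(w[i+1]-w[i]).round(4) for i in(0,1)],'az',[(np.degrees(np.arctan2(*(w[i+1]-w[i])[1::-1]))%90).round(1) for i in(0,1)],'px',np.round(r[0]))
E
python3 -c "
from h import *
head('w4')"
```

```text
[0.47   0.0218 0.0846] t 11.5 F [ 0.8 -0.5  0.7] Tz -0.016 open 0.0506 yaz -93.6
head c [0.4782 0.0214 0.1005] sides [np.float64(0.0172), np.float64(0.0251)] az [np.float64(84.9), np.float64(86.4)] px [318. 312.]
```

View pics/w4.png

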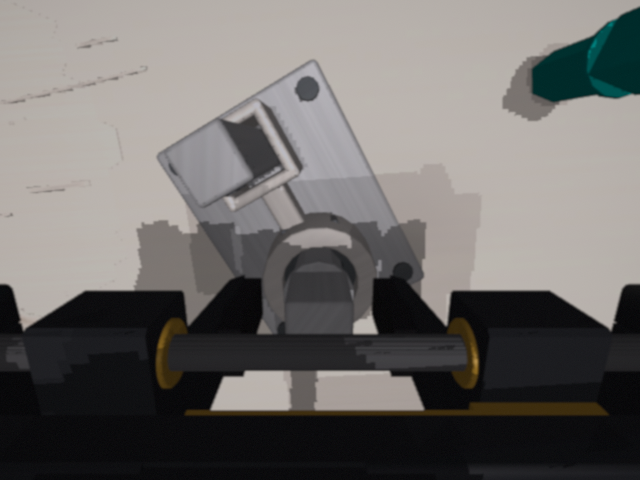

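After release the head is at az ≈86°, in line with the tool's −93.6°, so the key turned with the gripper and is still seated (top at 0.1005 m). In the picture the key is between the open fingers at (318,300), the bar is clear at (215,160), and nothing else was touched. I turn back 90° and grip afresh.

In the tool's units: 90 degrees / 360 = 0.25.

>>> send_rows:
  moves:
    - [0,0,0,0.0278]
    - [0,0,0,0.0556]
    - [0,0,0,0.0833]
    - [0,0,0,0.1111]
    - [0,0,0,0.1389]
    - [0,0,0,0.1667]
    - [0,0,0,0.1944]
    - [0,0,0,0.2222]
    - [0,0,0,0.25]
    - [0,0,0,0.25]
    - [0,0,0,0.25]

```text
t: 12.92
tcp_pos: [0.4702, 0.0216, 0.0847]
tool_rot: [-0.0, 0.73, 0.683, 0.0]
force: [0.2, 0.4, -0.8]
opening: 0.0507
gripper_force: 0.0
```

>>> send_rows:
  moves:
    - [0,0,0,0]
    - [0,0,0,0]
    - [0,0,0,0]
    - [0,0,0,0]
    - [0,0,0,0]
  gripper: 1
  squeeze: 30

```text
t: 13.55
tcp_pos: [0.4697, 0.0216, 0.0846]
tool_rot: [-0.0, 0.729, 0.685, -0.0]
force: [-2.7, 0.7, 1.9]
opening: 0.0258
gripper_force: 29.9
```

```bash
python3 -c "
from h import *
head('w5')"
```

```text
[0.4697 0.0216 0.0846] t 13.55 F [-2.7  0.7  1.9] Tz 0.084 open 0.0258 yaz -3.6
head c [0.4699 0.0301 0.1002] sides [np.float64(0.0418), np.float64(0.0176)] az [np.float64(86.4), np.float64(88.8)] px [314. 312.]
```

In the tool's units: -74 degrees / 360 = -0.2056.

>>> send_rows:
  moves:
    - [0,0,0,-0.0222]
    - [0,0,0,-0.0444]
    - [0,0,0,-0.0667]
    - [0,0,0,-0.0889]
    - [0,0,0,-0.1111]
    - [0,0,0,-0.1333]
    - [0,0,0,-0.1556]
    - [0,0,0,-0.1778]
    - [0,0,0,-0.1944]
    - [0,0,0,-0.2056]
    - [0,0,0,-0.2056]

```text
t: 14.98
tcp_pos: [0.4695, 0.021, 0.0845]
tool_rot: [0.001, 0.994, 0.109, -0.001]
force: [-2.9, -3.0, 1.1]
opening: 0.026
gripper_force: 29.8
```

```bash
python3 -c "
from h import *
head('w6')"
```

```text
[0.4695 0.021  0.0845] t 14.97 F [-2.9 -3.   1.1] Tz 0.177 open 0.026 yaz -77.52
head c [0.4779 0.023  0.1002] sides [np.float64(0.0415), np.float64(0.0176)] az [np.float64(12.5), np.float64(15.1)] px [318. 312.]
```

In the tool's units: -4 degrees / 360 = -0.0111.

>>> send_rows:
  moves:
    - [0,0,0,-0.0042]
    - [0,0,0,-0.0083]
    - [0,0,0,-0.0111]

```text
t: 15.4
tcp_pos: [0.4695, 0.021, 0.0844]
tool_rot: [0.001, 0.997, 0.074, -0.001]
force: [-3.4, -4.0, 1.8]
opening: 0.026
gripper_force: 29.8
```

```bash
python3 -c "
from h import *
t,T,o=tool();print(np.degrees(np.arctan2(T[1,1],T[0,1])),o['wrist_torque'],o['force'])"
```

```text
-81.54977850468634 [-0.89164128  0.75593476  0.25691554] [-3.4234414  -4.02750003  1.83258488]
```

In the tool's units: -4 degrees / 360 = -0.0111.

>>> send_rows:
  moves:
    - [0,0,0,-0.0042]
    - [0,0,0,-0.0083]
    - [0,0,0,-0.0111]

```text
t: 15.78
tcp_pos: [0.4695, 0.021, 0.0844]
tool_rot: [0.001, 0.999, 0.039, -0.001]
force: [-3.8, -4.2, 1.0]
opening: 0.0262
gripper_force: 29.8
```

```bash
python3 -c "
from h import *
t,T,o=tool();print(np.degrees(np.arctan2(T[1,1],T[0,1])),o['wrist_torque'],o['force'])"
```

```text
-85.54400482465526 [-0.91003316  0.6827609   0.25708912] [-3.79775879 -4.1946682   1.03554171]
```

In the tool's units: -3 degrees / 360 = -0.0083.

>>> send_rows:
  moves:
    - [0,0,0,-0.0042]
    - [0,0,0,-0.0083]
    - [0,0,0,-0.0083]

```text
t: 16.15
tcp_pos: [0.4694, 0.0209, 0.0844]
tool_rot: [0.001, 1.0, 0.013, -0.001]
force: [-4.0, -4.2, 1.1]
opening: 0.0255
gripper_force: 29.9
```

```bash
python3 -c "
from h import *
t,T,o=tool();print(o['wrist_torque'],o['force'],o['opening'])
head('w7')"
```

```text
[-0.93637157  0.76195537  0.33658751] [-4.002825   -4.20364007  1.0569508 ] 0.02554060145506095
[0.4694 0.0209 0.0844] t 16.15 F [-4.  -4.2  1.1] Tz 0.337 open 0.0255 yaz -88.51
head c [0.4779 0.0211 0.1002] sides [np.float64(0.0422), np.float64(0.0176)] az [np.float64(1.5), np.float64(4.2)] px [319. 312.]
```

In the tool's units: -1.5 degrees / 360 = -0.0042.

>>> send_rows:
  moves:
    - [0,0,0,-0.0042]
    - [0,0,0,-0.0083]
    - [0,0,0,-0.0083]
  squeeze: 50

```text
t: 16.58
tcp_pos: [0.4693, 0.0209, 0.0844]
tool_rot: [0.001, 1.0, -0.013, -0.001]
force: [-3.7, -5.0, 0.2]
opening: 0.0255
gripper_force: 50.0
```

```bash
python3 -c "
from h import *
t,T,o=tool();print(o['wrist_torque'],o['force'],o['opening'],o['gripper_force'],np.degrees(np.arctan2(T[1,1],T[0,1])))"
```

```text
[-0.95113804  0.75858185  0.68158009] [-3.73993017 -5.03081536  0.16406438] 0.02549098047282796 49.99329725280404 -91.45037329215194
```

In the tool's units: -3 degrees / 360 = -0.0083.

>>> send_rows:
  moves:
    - [0,0,0,-0.0042]
    - [0,0,0,-0.0083]
    - [0,0,0,-0.0083]

```text
t: 16.95
tcp_pos: [0.4693, 0.0209, 0.0843]
tool_rot: [0.001, 0.999, -0.038, -0.001]
force: [-3.9, -4.3, 1.1]
opening: 0.0256
gripper_force: 50.4
```

```bash
python3 -c "
from h import *
t,T,o=tool();print(o['wrist_torque'],o['force'],o['opening'],o['gripper_force'],np.degrees(np.arctan2(T[1,1],T[0,1])))"
```

```text
[-0.82902017  0.80864785  0.90805243] [-3.88769998 -4.2893598   1.10861739] 0.025605416911019446 50.36086603067815 -94.39440272018093
```

The torque climbed from 0.26 (friction) through 0.34 and 0.68 to 0.91 N m, so the screw is at its hard stop. I ease back within the play, without turning the screw, before drawing the key out.

In the tool's units: 9 degrees / 360 = 0.025.

>>> send_rows:
  moves:
    - [0,0,0,0.0083]
    - [0,0,0,0.0167]
    - [0,0,0,0.025]
    - [0,0,0,0.025]
  squeeze: 30

```text
t: 17.45
tcp_pos: [0.4698, 0.0211, 0.0845]
tool_rot: [0.0, 0.999, 0.038, -0.0]
force: [-3.9, -4.4, 0.7]
opening: 0.0253
gripper_force: 29.6
```

```bash
python3 -c "
from h import *
t,T,o=tool();print(o['wrist_torque'],o['force'],o['opening'],o['gripper_force'],np.degrees(np.arctan2(T[1,1],T[0,1])))"
```

```text
[-0.89622542  0.61259131 -0.12987748] [-3.92915594 -4.42212399  0.68011068] 0.025303356570555706 29.577962087932974 -85.62011470942761
```

In the tool's units: 9 cm / 75 = 0.12, -0.15 cm / 75 = -0.002, -2 degrees / 360 = -0.0056.

>>> send_rows:
  moves:
    - [-0.0013,-0.0013,0,-0.0028]
    - [-0.002,-0.002,0,-0.0056]
    - [-0.002,-0.002,0,-0.0056]
    - [-0.002,-0.002,0.0067,-0.0056]
    - [-0.002,-0.002,0.016,-0.0056]
    - [-0.002,-0.002,0.0293,-0.0056]
    - [-0.002,-0.002,0.0533,-0.0056]
    - [-0.002,-0.002,0.08,-0.0056]
    - [-0.002,-0.002,0.1067,-0.0056]
    - [-0.002,-0.002,0.12,-0.0056]
    - [-0.002,-0.002,0.12,-0.0056]
    - [-0.002,-0.002,0.12,-0.0056]

```text
t: 18.95
tcp_pos: [0.468, 0.02, 0.1739]
tool_rot: [0.0, 1.0, 0.021, -0.001]
force: [0.2, -0.6, -1.8]
opening: 0.0258
gripper_force: 29.9
```

```bash
python3 - <<'E'
from h import *
t,T,o=tool();p,d,m=shot('wrist','w8')
print(t.round(4),o['t'],np.round(o['force'],2),np.round(o['wrist_torque'],2),T[:,2].round(4),T[:,0].round(3))
q=np.array(m['mtx'])@(np.array(m['R'])@(t-[0,0,.067])+m['t']);x,y=[int(a) for a in q[:2]/q[2]];print(x-50,y-65)
A=cv2.resize(p[y-65:y+35,x-50:x+50,::-1],(400,400),interpolation=cv2.INTER_CUBIC)
q=np.array(m['mtx'])@(np.array(m['R'])@[.469,.022,.032]+m['t']);print(q[:2]/q[2])
cv2.imwrite('pics/w8c.png',np.hstack([A,cv2.resize(p[:400,:,::-1],(400,250))[:0].reshape(0,400,3) if 0 else cv2.resize(p[:,80:560,::-1],(400,400))]))
E
```

```text
[0.468  0.02   0.1739] 18.95 [ 0.21 -0.59 -1.77] [-0.03  0.06 -0.05] [-0.0013 -0.     -1.    ] [ 0.999  0.042 -0.001]
268 194
[315.55408726 228.46039639]
```

View pics/w8c.png

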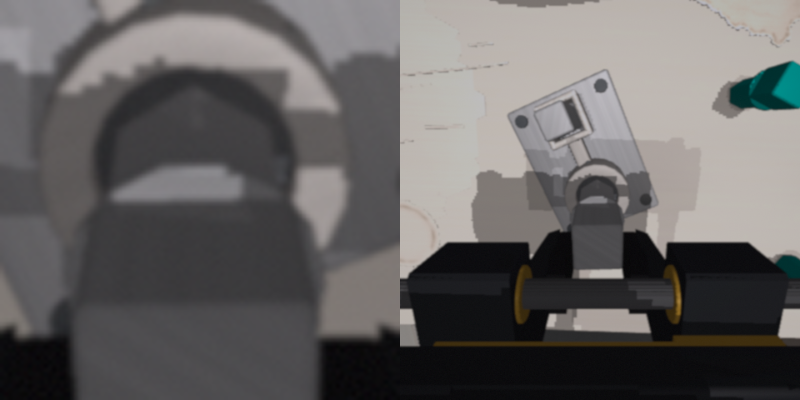

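The head's top edge has moved up from v≈303 to v≈269 in the wrist picture, and the shank is hidden. The key may have tilted in the fingers, so I check with depth and the scene camera.

```bash
python3 - <<'E'
from h import *
p,d,m=load('w8');c=cloud(d,m);t,T,o=tool()
def prof(cc):
    for v in range(236,330,6):
        q=(c[v,318]-t)@T;print(v,np.round(q*1000,1),p[v,318])
prof(c)
P,D,M=shot('scene','s8');
q=np.array(M['mtx'])@(np.array(M['R'])@(t-[0,0,.03])+M['t']);x,y=[int(a) for a in q[:2]/q[2]];print(x,y)
cv2.imwrite('pics/s8c.png',cv2.resize(P[y-75:y+75,x-80:x+80,::-1],(640,600),interpolation=cv2.INTER_CUBIC))
E
```

```text
236 [23.7 -0.2 35.9] [132 132 135]
242 [20.9 -0.2 34.6] [131 129 132]
248 [20.5 -0.2 25.7] [63 62 63]
254 [19.9 -0.2 18.2] [60 59 61]
260 [19.7 -0.2 10.5] [60 60 61]
266 [18.9 -0.2  5.1] [59 58 60]
272 [17.9 -0.2  0.9] [76 74 77]
278 [15.  -0.2  1.3] [77 77 79]
284 [12.2 -0.2  1.6] [77 76 79]
290 [10.  -0.2  0.5] [77 76 78]
296 [ 7.1 -0.2  1. ] [78 77 79]
302 [ 3.8 -0.2  2. ] [76 75 78]
308 [ 0.8 -0.2  2.5] [74 73 75]
314 [-2.  -0.2  2.3] [75 74 77]
320 [-5.2 -0.2  2.9] [75 74 77]
326 [-106.4    0.3  174.4] [191 186 180]
297 230
```

View pics/s8c.png

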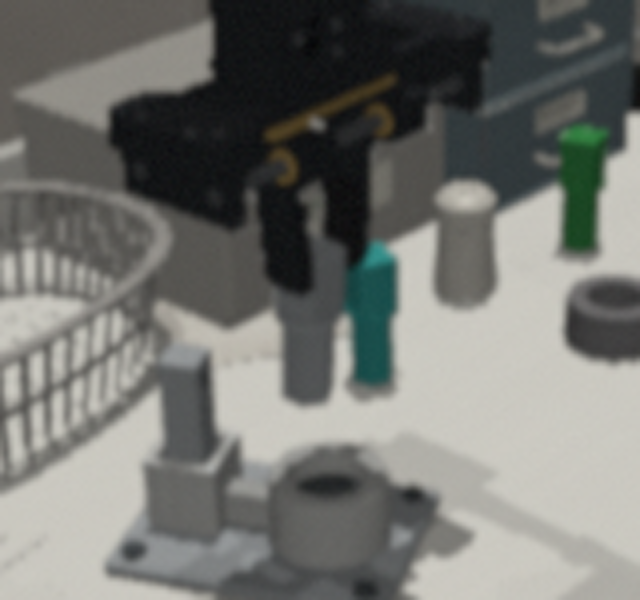

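The crop shows the key upright in the fingers at (310,330), lower than before. By depth it slid about 17 mm down and 6 mm toward tool +x as it was drawn out, and tilts about 4°. The stand, salt and decoys are undisturbed. Before returning it I check the screw angle by depth, from a spot where the camera sees into the boss.

In the tool's units: -7.5 cm / 75 = -0.1, -7 cm / 75 = -0.0933.

>>> send_rows:
  moves:
    - [-0.0267,0,0.0067,0]
    - [-0.0667,0,0.0067,0]
    - [-0.0933,0,0.0067,0]
    - [-0.1,0,0.0067,0]
    - [-0.1,0,0.0067,0]
    - [-0.1,0,0.0067,0]

```text
t: 19.8
tcp_pos: [0.3945, 0.0201, 0.1799]
tool_rot: [0.0, 1.0, 0.021, 0.0]
force: [0.8, 0.2, -1.6]
opening: 0.0258
gripper_force: 29.9
```

```bash
cat > sock.py <<'E'
from h import *
def sock(f):
    p,d,m=load(f);c=cloud(d,m)
    s=((c[...,2]<.026)&(c[...,2]>.005)&(np.hypot(c[...,0]-.4689,c[...,1]-.022)<.0175)).astype(np.uint8)
    cs,_=cv2.findContours(s,0,1);k=max(cs,key=cv2.contourArea)
    w=np.array([onz(m,q[0],.025)[:2] for q in k]);C=w.mean(0);best=[]
    for a in np.arange(0,60,.5):
        e=[(w@[np.cos(x),np.sin(x)]).max() for x in np.radians(a+60*np.arange(6))]
        best.append((sum(e[i]+e[i+3] for i in range(3))*1000/3,a))
    h=sorted(best);print(f,len(k),'ctr',C.round(4),'min mean width / az',np.round(h[:4],2).tolist(),'max',np.round(h[-1],2))
E
python3 - <<'E'
from sock import *
t,T,o=tool();shot('wrist','w9');print(t.round(4),o['t'],o['opening'])
sock('w2');sock('w9')
p,d,m=load('w9');c=cloud(d,m)
for v in range(260,326,8):print(v,np.round((c[v,318]-t)@T*1000,1))
E
```

```text
[0.3945 0.0201 0.1799] 19.8 0.025769150799602354
w2 105 ctr [0.4691 0.0226] min mean width / az [[25.89, 17.5], [25.93, 18.0], [25.95, 17.0], [25.99, 18.5]] max [28.9 47.5]
w9 100 ctr [0.4694 0.0226] min mean width / az [[25.88, 49.0], [25.89, 48.5], [25.91, 49.5], [25.92, 48.0]] max [28.83 18.5 ]
260 [19.4 -0.2 11.3]
268 [18.9 -0.2  2.6]
276 [15.8 -0.2  1.4]
284 [12.1 -0.2  1.9]
292 [ 8.6 -0.2  1.4]
300 [ 4.5 -0.2  2.5]
308 [ 1.1 -0.2  1.8]
316 [-2.5 -0.2  1.5]
324 [-107.6    0.3  180.2]
```

Depth inside the boss gives the socket yaw as 17.7° before and 48.8° now. With the mount at 24°, the screw stands at about 155°, so it is about 5° short of its stop at 160.4°. It was probably dragged back as the key came out. I'll seat the key again and finish, after measuring where its tip sits now.

```bash
python3 - <<'E'
from h import *
p,d,m=load('w9');c=cloud(d,m);t,T,o=tool();q=(c-t)@T*1000
for v in range(196,262,4):print(v,np.round(q[v,318],1))
s=(q[...,2]>60)&(q[...,2]<95)&(abs(q[...,1])<25)&(q[...,0]>-10)&(q[...,0]<45)
a=q[s];print(s.sum(),'z',np.percentile(a[:,2],[2,50,98]).round(1),'x',np.percentile(a[:,0],[2,50,98]).round(1),'y',np.percentile(a[:,1],[2,50,98]).round(1))
for lo in range(36,92,6):
    s=(q[...,2]>lo)&(q[...,2]<lo+6)&(abs(q[...,1])<30)&(q[...,0]>-10)&(q[...,0]<45);a=q[s]
    if len(a):print(lo,len(a),'x max/med near y0',np.percentile(a[abs(a[:,1])<4,0],[50,98]).round(1) if (abs(a[:,1])<4).any() else '','y',a[:,1].min().round(1),a[:,1].max().round(1))
print('tool z',T[:,2])
E
```

```text
196 [ 23.1   0.2 173.8]
200 [ 18.1   0.2 182.2]
204 [ 14.7   0.2 180.4]
208 [ 11.1   0.2 180.2]
212 [  7.2   0.2 180.9]
216 [  3.4   0.2 181. ]
220 [23.5 -0.1 73.7]
224 [23.  -0.1 64.8]
228 [22.4 -0.1 57.7]
232 [21.8 -0.1 50.8]
236 [23.9 -0.1 34.6]
240 [21.6 -0.1 35.5]
244 [20.7 -0.2 31.4]
248 [20.3 -0.2 26.1]
252 [19.8 -0.2 21.3]
256 [19.8 -0.2 15.7]
260 [19.4 -0.2 11.3]
425 z [60.5 70.8 82.6] x [16.9 20.5 24.2] y [-13.   -1.3  10. ]
36 97 x max/med near y0 [24.3 24.6] y -17.7 15.4
42 3 x max/med near y0 [22.2 22.7] y -1.7 -1.2
48 40 x max/med near y0 [21.8 22.8] y -5.6 4.4
54 124 x max/med near y0 [21.9 23.1] y -13.3 10.3
60 122 x max/med near y0 [22.3 23.5] y -13.4 10.4
66 114 x max/med near y0 [22.8 23.9] y -13.3 10.3
72 105 x max/med near y0 [23.1 24.2] y -13.5 10.4
78 83 x max/med near y0 [23.6 24.7] y -13.4 10.2
84 1 x max/med near y0  y -11.6 -11.6
tool z [ 4.73199603e-04  2.11404513e-05 -9.99999888e-01]
```

In the tool's units: 6.5 cm / 75 = 0.0867, 6 cm / 75 = 0.08, 16.4 degrees / 360 = 0.0456.

>>> send_rows:
  moves:
    - [0.0267,0,0,0.0139]
    - [0.06,-0.0013,0,0.0278]
    - [0.08,-0.0027,0,0.0456]
    - [0.0867,-0.0027,-0.02,0.0456]
    - [0.0867,-0.0027,-0.04,0.0456]
    - [0.0867,-0.0027,-0.0533,0.0456]
    - [0.0867,-0.0027,-0.0533,0.0456]
    - [0.0867,-0.0027,-0.0533,0.0456]

```text
t: 20.85
tcp_pos: [0.4586, 0.0181, 0.1399]
tool_rot: [0.0, 0.987, 0.163, 0.0]
force: [-0.2, -0.6, -2.8]
opening: 0.0255
gripper_force: 29.9
```

```bash
cat > tip.py <<'E'
from h import *
def tip(f):
    t,T,o=tool();p,d,m=shot('wrist',f);c=cloud(d,m);q=(c-t)@T*1000
    s=(q[...,2]>50)&(q[...,2]<95)&(abs(q[...,1])<20)&(q[...,0]>-10)&(q[...,0]<45)&(c[...,2]>.05)
    a=q[s];print(t.round(4),'t',o['t'],'F',np.round(o['force'],1),'yaz',np.degrees(np.arctan2(T[1,1],T[0,1])).round(1))
    print('z',np.percentile(a[:,2],[2,98]).round(1),'y',np.percentile(a[:,1],[1,99]).round(1),'x',np.percentile(a[abs(a[:,1]+1)<4,0],[50,98]).round(1))
E
python3 -c "
from tip import *
tip('w10')"
```

```text
[0.4586 0.0181 0.1399] t 20.85 F [-0.2 -0.6 -2.8] yaz -71.2
z [52.  82.7] y [-13.   10.4] x [22.7 24.5]
```

In the tool's units: -2.5 cm / 75 = -0.0333, -2.1 cm / 75 = -0.028.

>>> send_rows:
  moves:
    - [0.0008,0,-0.0133,0]
    - [0.0008,0,-0.024,0]
    - [0.0008,0,-0.028,0]
    - [0.0008,0,-0.0307,0]
    - [0.0008,0,-0.032,0]
    - [0.0008,0,-0.0333,0]
    - [0.0008,0,-0.0333,0]

```text
t: 21.78
tcp_pos: [0.4594, 0.0181, 0.1148]
tool_rot: [0.0, 0.987, 0.163, 0.0]
force: [-0.2, -0.7, -2.5]
opening: 0.0257
gripper_force: 29.9
```

In the tool's units: -0.16 cm / 75 = -0.0021, -0.08 cm / 75 = -0.0011.

>>> send_rows:
  moves:
    - [0,0,-0.0011,0]
    - [0,0,-0.0021,0]
    - [0,0,-0.0021,0]

```text
t: 22.15
tcp_pos: [0.4592, 0.0181, 0.113]
tool_rot: [-0.0, 0.987, 0.163, -0.0]
force: [0.4, -0.7, -2.1]
opening: 0.0256
gripper_force: 29.9
```

In the tool's units: -0.3 cm / 75 = -0.004, -0.2 cm / 75 = -0.0027.

>>> send_rows:
  moves:
    - [0,0,-0.0013,0]
    - [0,0,-0.0027,0]
    - [0,0,-0.004,0]
    - [0,0,-0.004,0]

```text
t: 22.65
tcp_pos: [0.4591, 0.0181, 0.11]
tool_rot: [-0.0, 0.987, 0.163, -0.0]
force: [-0.8, 0.8, -2.5]
opening: 0.0259
gripper_force: 29.9
```

In the tool's units: -0.3 cm / 75 = -0.004, -0.2 cm / 75 = -0.0027.

>>> send_rows:
  moves:
    - [0,0,-0.0013,0]
    - [0,0,-0.0027,0]
    - [0,0,-0.004,0]
    - [0,0,-0.004,0]

```text
t: 23.15
tcp_pos: [0.4592, 0.0181, 0.107]
tool_rot: [-0.0, 0.987, 0.163, -0.0]
force: [1.3, -0.2, -2.4]
opening: 0.0259
gripper_force: 29.9
```

>>> send_rows:
  moves:
    - [0,0,-0.0013,0]
    - [0,0,-0.0027,0]
    - [0,0,-0.004,0]
    - [0,0,-0.004,0]

```text
t: 23.65
tcp_pos: [0.4592, 0.0181, 0.104]
tool_rot: [-0.0, 0.987, 0.163, -0.0]
force: [0.1, -0.5, -1.4]
opening: 0.0257
gripper_force: 29.9
```

>>> send_rows:
  moves:
    - [0,0,0,0]
    - [0,0,0,0]
    - [0,0,0,0]
    - [0,0,0,0]
    - [0,0,0,0]
  gripper: -0.15

```text
t: 24.28
tcp_pos: [0.4593, 0.0181, 0.1042]
tool_rot: [-0.0, 0.987, 0.163, 0.0]
force: [-0.3, -0.3, 0.2]
opening: 0.0507
gripper_force: 0.0
```

```bash
cat > hp.py <<'E'
from h import *
def hp(f):
    t,T,o=tool();p,d,m=shot('wrist',f);c=cloud(d,m)
    print(t.round(4),'t',round(o['t'],2),'F',np.round(o['force'],1),'Tz',round(o['wrist_torque'][2],3),'yaz',np.degrees(np.arctan2(T[1,1],T[0,1])).round(2))
    r=np.hypot(c[...,0]-.469,c[...,1]-.0225)
    s=(c[...,2]>.096)&(c[...,2]<.125)&(r<.03)&(((c-t)@T)[...,1].__abs__()<.019)
    if s.sum()<20:return print('no head')
    z=np.percentile(c[...,2][s],80);s&=abs(c[...,2]-z)<.0035
    a=((c[s]-t)@T)*1000
    print(s.sum(),'head top z',z.round(4),'tool x',np.percentile(a[:,0],[1,99]).round(1),'tool y',np.percentile(a[:,1],[1,99]).round(1))
    cs,_=cv2.findContours(s.astype(np.uint8),0,2);b=cv2.boxPoints(cv2.minAreaRect(max(cs,key=cv2.contourArea)))
    w=np.array([onz(m,q,z) for q in b]);e=w[1]-w[0];print('az',(np.degrees(np.arctan2(e[1],e[0]))%90).round(1))
E
python3 -c "
from hp import *
hp('w11')"
```

```text
[0.4593 0.0181 0.1042] t 24.27 F [-0.3 -0.3  0.2] Tz 0.007 yaz -71.2
3441 head top z 0.1012 tool x [-1.3 23.7] tool y [-13.8  11.4]
az 18.8
```

The key is seated: head top at 0.101 m, centred over the socket. I move the open fingers onto its centre and grip again at the proper height.

In the tool's units: -1.85 cm / 75 = -0.0247, -1.6 cm / 75 = -0.0213.

>>> send_rows:
  moves:
    - [0.0067,0.0023,0,0]
    - [0.0135,0.0047,0,0]
    - [0.0135,0.0047,-0.0107,0]
    - [0.0135,0.0047,-0.0213,0]
    - [0.0135,0.0047,-0.0247,0]
    - [0.0135,0.0047,-0.0247,0]

```text
t: 25.08
tcp_pos: [0.4689, 0.0216, 0.085]
tool_rot: [-0.0, 0.987, 0.163, -0.001]
force: [-0.6, -0.0, 0.3]
opening: 0.0512
gripper_force: 0.0
```

>>> send_rows:
  moves:
    - [0,0,0,0]
    - [0,0,0,0]
    - [0,0,0,0]
    - [0,0,0,0]
    - [0,0,0,0]
  gripper: 1
  squeeze: 50

```text
t: 25.7
tcp_pos: [0.4696, 0.0216, 0.0858]
tool_rot: [0.0, 0.987, 0.163, 0.0]
force: [0.2, -0.2, 0.0]
opening: 0.0255
gripper_force: 49.9
```

In the tool's units: -8 degrees / 360 = -0.0222.

>>> send_rows:
  moves:
    - [0,0,0,-0.0083]
    - [0,0,0,-0.0167]
    - [0,0,0,-0.0222]
    - [0,0,0,-0.0222]

```text
t: 26.2
tcp_pos: [0.4695, 0.0214, 0.0857]
tool_rot: [0.0, 0.996, 0.094, 0.0]
force: [0.3, -0.7, 0.1]
opening: 0.0254
gripper_force: 49.9
```

```bash
python3 -c "
from hp import *
t,T,o=tool();print(t,o['wrist_torque'],o['force'],o['opening'],np.degrees(np.arctan2(T[1,1],T[0,1])))"
```

```text
[0.46951918 0.02142436 0.0857089 ] [-0.17251975 -0.13438467 -0.00562937] [ 0.34446669 -0.74887054  0.06456956] 0.025432168040757337 -79.18077103322507
```

In the tool's units: -3 degrees / 360 = -0.0083.

>>> send_rows:
  moves:
    - [0,0,0,-0.0042]
    - [0,0,0,-0.0083]
    - [0,0,0,-0.0083]

```text
t: 26.58
tcp_pos: [0.4695, 0.0213, 0.0857]
tool_rot: [0.0, 0.998, 0.068, 0.0]
force: [0.2, -2.0, 1.1]
opening: 0.0256
gripper_force: 49.9
```

```bash
python3 -c "
from hp import *
t,T,o=tool();print(t,o['wrist_torque'],o['force'],o['opening'],np.degrees(np.arctan2(T[1,1],T[0,1])))"
```

```text
[0.46951875 0.02129635 0.08569597] [-0.64432495 -0.10451001  0.02653363] [ 0.18255331 -2.04446997  1.13688054] 0.025576312838875567 -82.19899164025972
```

In the tool's units: -3 degrees / 360 = -0.0083.

>>> send_rows:
  moves:
    - [0,0,0,-0.0042]
    - [0,0,0,-0.0083]
    - [0,0,0,-0.0083]

```text
t: 26.95
tcp_pos: [0.4694, 0.0213, 0.0856]
tool_rot: [0.0, 0.999, 0.042, 0.0]
force: [0.2, -4.4, 1.3]
opening: 0.0253
gripper_force: 49.9
```

```bash
python3 -c "
from hp import *
t,T,o=tool();print(t,o['wrist_torque'],o['force'],o['opening'],np.degrees(np.arctan2(T[1,1],T[0,1])))"
```

```text
[0.46941943 0.02131134 0.08562574] [-0.93021197 -0.15471584  0.22911998] [ 0.23589304 -4.39021556  1.31302706] 0.025341578851382284 -85.20235232566007
```

In the tool's units: -4 degrees / 360 = -0.0111.

>>> send_rows:
  moves:
    - [0,0,0,-0.0042]
    - [0,0,0,-0.0083]
    - [0,0,0,-0.0111]
    - [0,0,0,-0.0111]

```text
t: 27.45
tcp_pos: [0.4694, 0.0213, 0.0856]
tool_rot: [0.0, 1.0, 0.007, 0.0]
force: [1.0, -4.6, 0.9]
opening: 0.0256
gripper_force: 50.0
```

```bash
python3 -c "
from hp import *
t,T,o=tool();print(t,o['wrist_torque'],o['force'],o['opening'],np.degrees(np.arctan2(T[1,1],T[0,1])))"
```

```text
[0.46938469 0.02132325 0.08562318] [-1.09492051 -0.1502937   0.35536122] [ 1.001783   -4.6167049   0.91168133] 0.02562593478869555 -89.21843062669512
```

In the tool's units: -3 degrees / 360 = -0.0083.

>>> send_rows:
  moves:
    - [0,0,0,-0.0042]
    - [0,0,0,-0.0083]
    - [0,0,0,-0.0083]

```text
t: 27.82
tcp_pos: [0.4693, 0.0213, 0.0856]
tool_rot: [0.0, 1.0, -0.019, -0.0]
force: [0.7, -5.7, 1.2]
opening: 0.0258
gripper_force: 50.2
```

```bash
python3 -c "
from hp import *
t,T,o=tool();print(t,o['wrist_torque'],o['force'],o['opening'],np.degrees(np.arctan2(T[1,1],T[0,1])))"
```

```text
[0.46927745 0.02134126 0.08558376] [-1.14334401 -0.13306661  0.71589621] [ 0.6766186  -5.71672105  1.2080213 ] 0.025768436577838096 -92.18112015324348
```

The torque rises again from the same angle (0.36, then 0.72 N m), so the screw is at its stop. This time I let go at the stop, so that easing back cannot turn the screw.

>>> send_rows:
  moves:
    - [0,0,0,0]
    - [0,0,0,0]
    - [0,0,0,0]
    - [0,0,0,0]
  gripper: -0.15

```text
t: 28.32
tcp_pos: [0.4692, 0.0218, 0.0855]
tool_rot: [-0.0, 1.0, -0.019, -0.0]
force: [0.7, 0.6, 1.1]
opening: 0.0507
gripper_force: 0.0
```

In the tool's units: 1.9 cm / 75 = 0.0253, -1 cm / 75 = -0.0133.

>>> send_rows:
  moves:
    - [-0.0067,0,0.0107,0]
    - [-0.0133,0,0.0253,0]
    - [-0.0133,0,0.0253,0]
    - [-0.0133,0,0.0253,0]

```text
t: 28.82
tcp_pos: [0.4595, 0.0216, 0.105]
tool_rot: [-0.0, 1.0, -0.019, 0.0]
force: [-0.9, -0.5, -0.1]
opening: 0.0506
gripper_force: 0.0
```

```bash
python3 -c "
from hp import *
hp('w12')"
```

```text
[0.4595 0.0216 0.105 ] t 28.82 F [-0.9 -0.5 -0.1] Tz 0.04 yaz -92.21
3399 head top z 0.1013 tool x [-2.5 23. ] tool y [-13.6  11.8]
az 1.3
```

In the tool's units: -1.9 cm / 75 = -0.0253, -1.4 cm / 75 = -0.0187, 3.5 degrees / 360 = 0.0097.

>>> send_rows:
  moves:
    - [0.0067,0,0,0.0097]
    - [0.0133,0,-0.008,0.0097]
    - [0.0133,0,-0.0187,0.0097]
    - [0.0133,0,-0.0253,0.0097]
    - [0.0133,0,-0.0253,0.0097]

```text
t: 29.5
tcp_pos: [0.4685, 0.0216, 0.0846]
tool_rot: [-0.0, 1.0, 0.011, -0.001]
force: [-0.2, 0.2, -0.2]
opening: 0.0506
gripper_force: 0.0
```

>>> send_rows:
  moves:
    - [0,0,0,0]
    - [0,0,0,0]
    - [0,0,0,0]
    - [0,0,0,0]
    - [0,0,0,0]
  gripper: 1
  squeeze: 45

```text
t: 30.12
tcp_pos: [0.4696, 0.0215, 0.0858]
tool_rot: [0.0, 1.0, 0.011, 0.0]
force: [-0.1, -1.5, 0.2]
opening: 0.0257
gripper_force: 45.0
```

In the tool's units: 7 degrees / 360 = 0.0194.

>>> send_rows:
  moves:
    - [0,0,0,0.0056]
    - [0,0,0,0.0139]
    - [0,0,0,0.0194]
    - [0,0,0,0.0194]

```text
t: 30.62
tcp_pos: [0.4695, 0.0217, 0.0857]
tool_rot: [-0.0, 0.997, 0.072, 0.0]
force: [1.4, 0.5, 0.4]
opening: 0.0254
gripper_force: 45.0
```

```bash
python3 -c "
from hp import *
t,T,o=tool();print(t,o['wrist_torque'],o['force'],o['opening'],np.degrees(np.arctan2(T[1,1],T[0,1])))"
```

```text
[0.46948039 0.02168045 0.08565703] [ 0.06026479 -0.10777562  0.0033075 ] [1.38470048 0.46090209 0.38831118] 0.02544145551971931 -81.69360814154957
```

Torque is zero and the lateral force is small, so the key is free in the socket. I draw it straight up.

In the tool's units: 9.5 cm / 75 = 0.1267, 9 cm / 75 = 0.12.

>>> send_rows:
  moves:
    - [0,0,0.004,0]
    - [0,0,0.0093,0]
    - [0,0,0.016,0]
    - [0,0,0.024,0]
    - [0,0,0.04,0]
    - [0,0,0.0667,0]
    - [0,0,0.0933,0]
    - [0,0,0.12,0]
    - [-0.04,0,0.1267,0]
    - [-0.0933,0,0.1267,0]
    - [-0.1,0,0.1267,0]
    - [-0.1,0,0.1267,0]
    - [-0.1,0,0.1267,0]

```text
t: 32.25
tcp_pos: [0.3955, 0.0216, 0.1812]
tool_rot: [0.0, 0.997, 0.072, 0.001]
force: [0.4, 0.2, -2.8]
opening: 0.0261
gripper_force: 45.0
```

```bash
python3 - <<'E'
from tip import *
from sock import sock
tip('w13');sock('w13')
p,d,m=load('w13');c=cloud(d,m);t,T,o=tool();q=(c-t)@T*1000
for v in range(228,330,8):print(v,np.round(q[v,318],1))
# mount yaw from this view: plate contour at z .004-.014
s=((c[...,2]>.088)&(c[...,2]<.115)&(np.hypot(c[...,0]-.531,c[...,1]-.051)<.025));a=c[s];print('bar',s.sum(),a.mean(0).round(4))
E
```

```text
[0.3955 0.0216 0.1812] t 32.25 F [ 0.4  0.2 -2.8] yaz -81.7
z [50.2 67.2] y [-12.5  10.8] x [12.5 13.7]
w13 100 ctr [0.4694 0.0225] min mean width / az [[25.8, 44.5], [25.81, 45.0], [25.82, 45.5], [25.84, 44.0]] max [29.04 15.  ]
228 [ -7.9   0.3 181.3]
236 [-15.9   0.3 182.2]
244 [13.2 -0.  57.2]
252 [13.2 -0.  42.4]
260 [16.1 -0.1 21. ]
268 [12.9 -0.1 18.9]
276 [12.7 -0.1  9.3]
284 [12.9 -0.1  0.1]
292 [12.6 -0.2 -7.2]
300 [ 12.3  -0.2 -13.7]
308 [  9.9  -0.2 -15.5]
316 [  6.6  -0.2 -15.3]
324 [  3.5  -0.2 -15.8]
bar 1325 [0.5276 0.0516 0.1019]
```

The socket yaw is now 44.7°, so the screw is at about 159° against a stop of 160.4°, within the measuring error. The key is upright and did not slip. Now I carry it back to the stand.

In the tool's units: -27.4 cm / 75 = -0.3653, -27.2 cm / 75 = -0.3627.

>>> send_rows:
  moves:
    - [0.02,-0.0533,0.0067,0]
    - [0.04,-0.12,0.0067,0]
    - [0.0627,-0.1933,0.0067,0]
    - [0.0853,-0.2667,0.0067,0]
    - [0.1067,-0.3333,0.0067,0]
    - [0.1187,-0.3627,0,0]
    - [0.1187,-0.3653,-0.0267,0]
    - [0.1187,-0.3653,-0.06,0]
    - [0.1187,-0.3653,-0.0867,0]
    - [0.1187,-0.3653,-0.0867,0]
    - [0.1187,-0.3653,-0.0867,0]

```text
t: 33.67
tcp_pos: [0.4841, -0.2529, 0.116]
tool_rot: [0.0, 0.997, 0.072, 0.0]
force: [0.2, -0.8, -2.2]
opening: 0.0255
gripper_force: 45.0
```

```bash
python3 - <<'E'
from h import *
t,T,o=tool();p,d,m=shot('wrist','w14');c=cloud(d,m);print(t.round(4),np.round(o['force'],1),o['t'])
s=(c[...,2]>.024)&(c[...,2]<.036)&(np.hypot(c[...,0]-.485,c[...,1]+.253)<.04)
a=c[s][:,:2].astype(np.float32)
# outer visible arc: robust circle of radius 30-32
from scipy.optimize import least_squares
ang=np.degrees(np.arctan2(a[:,1]+.253,a[:,0]-.485));R=np.hypot(a[:,0]-.485,a[:,1]+.253)
b=np.array([a[k][R[k].argmax()] for k in (np.where(abs((ang-x+180)%360-180)<5)[0] for x in range(-180,180,10)) if len(k)>5])
r=least_squares(lambda v:np.hypot(b[:,0]-v[0],b[:,1]-v[1])-v[2],[.485,-.253,.031],loss='soft_l1',f_scale=.001);print(len(b),r.x.round(4),r.cost)
E
```

```text
[ 0.4841 -0.2529  0.116 ] [ 0.2 -0.8 -2.2] 33.675
27 [ 0.4849 -0.2533  0.0298] 3.6458787291413497e-07
```

>>> send_rows:
  moves:
    - [0.0011,-0.0004,-0.0067,0]
    - [0.0011,-0.0004,-0.02,0]
    - [0.0011,-0.0004,-0.0333,0]
    - [0.0011,-0.0004,-0.044,0]
    - [0.0011,-0.0004,-0.0507,0]
    - [0.0011,-0.0004,-0.0533,0]
    - [0.0011,-0.0004,-0.0547,0]
    - [0.0011,-0.0004,-0.0547,0]

```text
t: 34.72
tcp_pos: [0.4844, -0.2528, 0.0748]
tool_rot: [0.0, 0.997, 0.072, 0.0]
force: [-0.2, 0.6, -2.8]
opening: 0.0258
gripper_force: 45.0
```

In the tool's units: -0.05 cm / 75 = -0.0007.

>>> send_rows:
  moves:
    - [0,0,-0.0007,0]
    - [0,0,-0.0007,0]

```text
t: 34.98
tcp_pos: [0.4844, -0.2529, 0.0744]
tool_rot: [0.0, 0.997, 0.072, 0.0]
force: [1.2, 0.0, -1.4]
opening: 0.0256
gripper_force: 45.0
```

In the tool's units: -0.05 cm / 75 = -0.0007.

>>> send_rows:
  moves:
    - [0,0,-0.0007,0]
    - [0,0,-0.0007,0]

```text
t: 35.22
tcp_pos: [0.4846, -0.2529, 0.0744]
tool_rot: [0.0, 0.997, 0.072, 0.0]
force: [-0.8, 0.7, 4.3]
opening: 0.0256
gripper_force: 45.0
```

In the tool's units: 20 cm / 75 = 0.2667, 17 cm / 75 = 0.2267.

>>> send_rows:
  moves:
    - [0,0,0,0]
    - [0,0,0,0]
    - [0,0,0,0]
    - [0,0,0,0]
    - [0,0,0,0]
    - [0,0,0.0133,0]
    - [0,0,0.04,0]
    - [0,0,0.0933,0]
    - [0,0,0.16,0]
    - [0,0,0.2267,0]
    - [0,0,0.2667,0]
    - [0,0,0.2667,0]
    - [0,0,0.2667,0]
  gripper: -0.3

```text
t: 36.85
tcp_pos: [0.4836, -0.2524, 0.2728]
tool_rot: [-0.0, 0.997, 0.072, -0.0]
force: [-0.1, 0.4, -0.5]
opening: 0.0572
gripper_force: 0.0
```

```bash
python3 - <<'E'
from h import *
t,T,o=tool();p,d,m=shot('wrist','w15');c=cloud(d,m);print(t.round(4),np.round(o['force'],1),o['t'],o['opening'])
s=((c[...,2]>.08)&(c[...,2]<.1)&(np.hypot(c[...,0]-.4849,c[...,1]+.253)<.04))
z=np.median(c[...,2][s]);print(s.sum(),z);s&=abs(c[...,2]-z)<.004
r=cv2.minAreaRect(max(cv2.findContours(s.astype(np.uint8),0,2)[0],key=cv2.contourArea));w=np.array([onz(m,b,z) for b in cv2.boxPoints(r)])
print('head',w.mean(0).round(4),[np.linalg.norm(w[i+1]-w[i]).round(4) for i in(0,1)])
A=c[s];n=np.linalg.svd(A-A.mean(0),full_matrices=False)[2][2];print('tilt deg',np.degrees(np.arccos(abs(n[2]))))
E
```

```text
[ 0.4836 -0.2524  0.2728] [-0.1  0.4 -0.5] 36.85 0.057159562529528085
797 0.08918880537215679
head [ 0.4847 -0.2519  0.0892] [np.float64(0.025), np.float64(0.0258)]
tilt deg 0.9281689498366561
```

```bash
python3 -c "
from bench import ctrl
print(ctrl.close_job())"
```

```text
the job is handed in; nothing more can be done
None
```

The screw is tightened to its stop and the key is back upright in its stand, handed in at about 37 s; the key slipped in the grip on the first withdrawal and dragged the screw back about 5°, so I re-seated it and turned to the stop again, and the last depth check read about 159° against the 160.4° stop.

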